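# Take the worn lap off the clockmaker's polishing machine

### The arm

A 6-joint arm with a two-finger parallel gripper is mounted at the origin on the work surface. World frame = base frame: x ahead of the robot, y to its left, z up, the work surface at z = 0. Lengths are in mm, angles in rad, forces in N, time in s.
With the tool pointing down it reaches from about 400 to 825 mm from the base axis. Payload 7 kg.
Tool frame: the origin (TCP) lies on the front face of the gripper's body, between the roots of the fingers; the fingertips stand 73 mm ahead of it and the grasp point (between the pads) lies 54 mm ahead of it; y points along the fingers, z is the direction in which the jaws open and shut, and the axes are right-handed (so a half turn about y gives the same grasp; the last joint's range is limited). The gripper opens to 85 mm and grips with 20 to 120 N. Pads are 22 mm wide; open, the fingers measure 114 mm over their backs; the gripper's body (76 mm by 85 mm) begins 54 mm behind the grasp point. The pads swing forward as they close: fully open they stand 13 mm farther back than shut.
Start: joints at [-0.861, 0.359, 0.012, 0, -1.224, -0.288], TCP at [276.319, -615.827, 303.902] pointing down, gripper open.
Joint ranges: [-3.07, 3.07], [-1.43, 2.12], [-1.02, 1.25], [-3.03, 1.67], [-3.05, -0], [-3.03, 3.03]. Speed limits (rad/s): [2.39, 2.39, 3.01, 3.14, 3.14, 3.14].

### API

Orientations are given as a unit quaternion [x, y, z, w].
In Python, from workcell import * gives the robot as it stands.
- The arm moves only by the tool jog_arm, never from a script. Its arguments are lists of equal length, an entry for each row: "rot": the turn, a rotation vector about the tool's x, y, z in degrees, a list of three; "linear": the shift along the tool's x, y, z in cm, a list of three; "claw": the closure, from 0 (fully open) to 1 (shut). A call has 1 to 5 rows; each row shifts and turns the commanded pose from where the row before left it, along the tool's axes as they then stand; what a row does not reach is not made up. A row lasts 1/10 s, in which the tool goes at most 50 mm and 8.59 degrees, less where a joint would pass 70% of its speed; a pose out of reach is approached as far as the arm can. A call with a gripper value outside its range is refused whole. The fingers move at their own pace and stop on an object; "squeeze" is the grip in N (left out, the last holds). Time passes only in rows, so rows that do not move let the fingers close. It gives the time, the measured TCP pose, the force and the opening at its end, in the units of the state.
- read_state(): the state, without advancing time (a new reading comes with each control period).
- read_camera(name): name is "scene" or "top" or "wrist"; returns a dict with "pixels" (400x640x3 uint8, red, green, blue), "depth" (400x640 float32, mm along the optical axis (not along the pixel's ray), 0 where there is no reading), "mtx" (3x3 intrinsics, pixels), "rvec" (rotation vector, rad) and "tvec" (3), from world to camera coordinates, as OpenCV has them. Camera axes: x right, y down, z forward; pixel columns grow to the right and rows downward; lengths in mm; the calibration is good to about 2 mm. A picture is of the moment at which its call begins.
- job_done(): hands the job in, once; it reports no verdict.
The state is a dict: "time_s": time; "joints": joint angles; "dq": joint speeds; "effort": joint torques, N m; "tool_pos": TCP position; "tool_rot": TCP orientation; "wrist_force": force on the tool from outside, world axes, zero at the start; "wrist_torque": the same for the moment, N m; "opening": finger opening in mm.
Only numpy, scipy, OpenCV 4.12 (cv2) and the standard library are available. Lean on these libraries where they do the work, as an engineer would, in place of code of your own. Each camera call takes 0.05 s, during which the arm holds its last target. There are 200 camera calls.

### The job

The polishing disc on the flat-lap machine is worn and has to come off. The clamp nut has a left-hand thread, so unscrew it clockwise (seen from above) until it comes free and put it in the steel dish, without letting it touch the disc once it is off the spindle. Then lift the disc off the spindle and lay it gently, flat and copper face up, in the middle of the cork-topped board, leaving the other things on the bench alone.

Things in the scene. Friction and masses are not known exactly. Their poses are not given: they have to be found in the camera images.
- machine: flat-lap polishing machine, fixed: grey housing 220 (x) x 200 (y) x 80 mm high, on it a black splash pan 164 mm across with its rim 94 mm above the bench and a platen with its top at 100 mm, which carries the disc. Origin at bench height under the spindle axis; z up, controls on the -x face
- spindle (a point): centre of the spindle's top end, 158 mm above the bench, hidden in the nut at the start. The spindle is upright and locked: it cannot turn. Coarse quick left-hand thread (two starts, 16 mm lead), 20 mm across, from the hub's top (132 mm above the bench) up; below it a plain 20 mm shank through the disc. It stands 26 mm out of the hub once the nut is off
- nut_mid (a point): centre of the clamp nut, half-way up; z its axis. Steel hexagon 36 mm across flats, 30 mm high, flange 43 mm across and 4 mm thick at its bottom, groove round the corners (left-hand mark), 0.15 kg. Flats face the point's x axis and each 60 degrees from it. Underside on the hub at the start. Turned clockwise from above it climbs 8 mm in half a turn and is then free (at most 230 degrees)
- nut_top (a point): centre of the clamp nut's top face, 15 mm above its middle. Turned anticlockwise the nut only tightens on the hub; pulled without turning it does not come off; turning further clockwise than needed does no harm. It stays where it is left on its thread, turns easily once gripped, and has about 1 mm of play sideways and up and down
- disc_hub (a point): point on the polishing disc's axis, half-way up the disc's whole height (16 mm above its underside, 16 mm below its hub's top); z the axis, up. Disc 125 mm across, 8 mm thick, copper on top, with an aluminium hub 44 mm across rising 24 mm above the copper; about 0.4 kg; bore 23 mm, loose on the 20 mm spindle. It must rise 60 mm to clear the spindle
- dish: round shallow steel dish for small parts, fixed, 112 mm across the rim, 14 mm high, flat floor 96 mm across and 2 mm thick; origin at the centre of its underside
- board: square wooden board with a cork top, fixed, 170 x 170 x 12 mm; origin at the centre of its underside, so the cork surface is 12 mm above it
- jar: bystander: small lidded glass jar, 48 mm across, 50 mm high, origin at the centre of its underside; leave alone
- key: bystander: brass star key with five arms, about 100 mm across, 12 mm high, lying flat; leave alone
- pliers: bystander: pliers with blue handles, 160 mm long, lying flat, origin at the pivot; leave alone
- screwdriver: bystander: screwdriver with a wooden handle, 200 mm long, lying flat, origin at the ferrule; leave alone
Things that resemble listed ones, but are neither listed nor needed, are in the scene too. What is shaped like the part that bears nut_mid but yellow is not meant. Several things have the shape of the dish; the one meant has the colours described above.

How it is judged:
By the outcome, as a careful person would: the job done as asked, in the order asked, and still so for the second after the job is handed in, with the robot touching nothing.
It also fails if it takes over 70 s, if anything falls off the work surface, if the arm or the gripper's body presses on something with over 40 N, if the wrist force passes 120 N, or if a joint passes its speed limit or range.

## Working session

There is one attempt and no reset: what is moved stays moved. The work goes in short steps, Python scripts to look and compute and a tool call to move; the robot and the scene stay as the last step left them, time stands still between calls to the robot, and variables do not carry over. Pictures are saved under pics/ and viewed, about 8 in all and at most 12, crops included, and the job is handed in when it is done.

Besides the shell and the picture viewer there is one more tool, called after "Request:" as a command line: name --argument value ..., lists and objects as JSON in quotes. jog_arm: Moves the arm, as the interface text tells. Its arguments: {"type":"object","properties":{"rot":{"type":"array","items":{"type":"array","items":{"type":"number"}}},"linear":{"type":"array","items":{"type":"array","items":{"type":"number"}}},"claw":{"type":"array","items":{"type":"number"}},"squeeze":{"type":"number"}},"required":["rot","linear","claw"]}

```bash
mkdir -p pics; ls
cat > h.py <<'E'
from workcell import *
import numpy as np, cv2
from scipy.spatial.transform import Rotation as R
def cam(n):
    c=read_camera(n); c['R']=cv2.Rodrigues(np.array(c['rvec'],float))[0]; c['t']=np.array(c['tvec'],float).ravel(); return c
def ray(c,u,v,z):
    d=c['R'].T@np.linalg.solve(c['mtx'],[u,v,1.]); o=-c['R'].T@c['t']; return o+d*(z-o[2])/d[2]
def pts(c):
    v,u=np.mgrid[0:400,0:640]; d=c['depth']; p=np.stack([u*d,v*d,d],-1)@np.linalg.inv(c['mtx']).T
    return (p-c['t'])@c['R']
def proj(c,p): return cv2.projectPoints(np.array(p,float).reshape(-1,3),np.array(c['rvec'],float),c['t'],c['mtx'],None)[0].reshape(-1,2)
def save(n,im): cv2.imwrite('pics/'+n+'.png',im[:,:,::-1])
E
python3 - <<'E'
from h import *
s=read_state();print(s)
a=cam('top');b=cam('scene')
save('top',a['pixels']);save('scene',b['pixels'])
np.savez('c0.npz',top=a['pixels'],td=a['depth'])
print(R.from_quat(s['tool_rot']).as_matrix().round(3))
for c in(a,b): print((-c['R'].T@c['t']).round(), c['R'].round(2).tolist())
E
```

```text
pics
{'time_s': 0.0, 'joints': array([-8.60893531e-01,  3.59392764e-01,  1.10892481e-02, -3.51704726e-04,
       -1.22406779e+00, -2.88124761e-01]), 'dq': array([ 1.41553639e-04,  1.26884856e-03, -4.02755831e-05, -1.63532164e-03,
        1.15416547e-03,  1.44161831e-03]), 'effort': array([-2.73752281e-03, -5.83316767e+01,  2.93416679e+01,  6.93663239e+00,
       -5.95560719e-03, -3.48988533e-05]), 'tool_pos': array([ 276.20170041, -615.53153253,  302.97271058]), 'tool_rot': array([-0.69090473, -0.14781289,  0.14814054,  0.6919945 ]), 'wrist_force': array([-1.40026854, -0.75873918,  0.17506606]), 'wrist_torque': array([ 0.00581705,  0.02696149, -0.01121767]), 'opening': 85.53670050144098}
[[ 0.912 -0.001 -0.409]
 [ 0.409  0.001  0.912]
 [-0.    -1.     0.002]]
[ 420.  116. 1159.] [[-0.02, -1.0, 0.02], [-1.0, 0.02, -0.09], [0.09, -0.02, -1.0]]
[1317.  133.  994.] [[-0.03, 1.0, 0.0], [0.74, 0.03, -0.67], [-0.67, -0.02, -0.74]]
```

View pics/top.png

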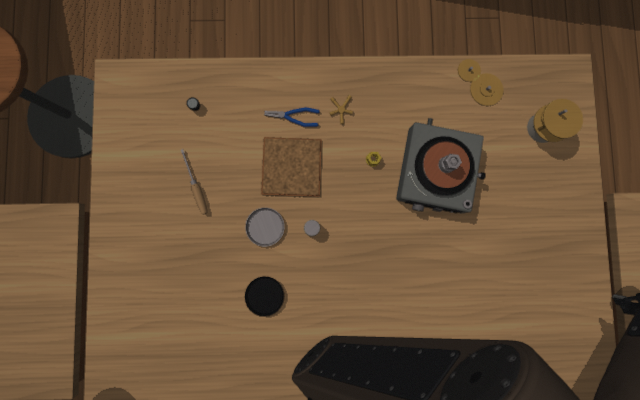

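View pics/scene.png

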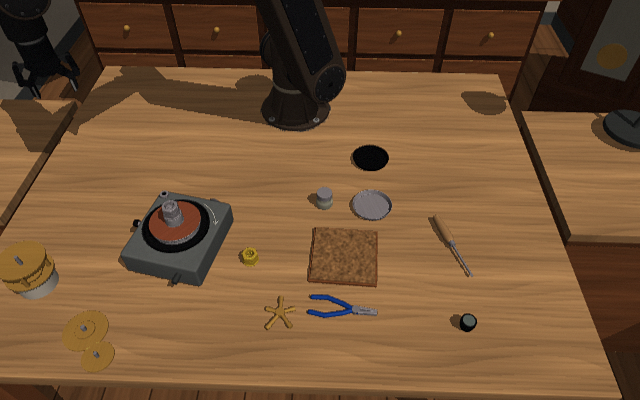

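Run:
```python
from h import *
a=cam('top');b=cam('scene')
for nm,c in(('top',a),('scene',b)):
    im=c['pixels'];P=pts(c);hsv=cv2.cvtColor(im,cv2.COLOR_RGB2HSV)
    x,y,z=P[...,0],P[...,1],P[...,2]; ok=c['depth']>0
    print(nm,'f',c['mtx'][0,0],'depth ok',ok.mean())
    def rep(n,m):
        q=P[m&ok]; 
        if len(q): print(n,len(q),'med',np.median(q,0).round(1),'mid',((np.percentile(q,1,0)+np.percentile(q,99,0))/2).round(1),'ext',np.ptp(q,axis=0).round())
    uv=(445,165) if nm=='top' else (175,222)
    u,v=np.meshgrid(range(640),range(400)); near=np.hypot(u-uv[0],v-uv[1])<45
    rep('disc',near&(hsv[...,0]<12)&(hsv[...,1]>120)&(abs(z-108)<6))
    m=near&(abs(z-162)<5); rep('nuttop',m)
    rep('hub',near&(abs(z-132)<3))
    rep('housing',(np.hypot(u-uv[0],v-uv[1])<75)&(abs(z-80)<4))
    if m.sum():print(np.histogram(z[near&(z>110)&ok],bins=range(110,172,4)))
    d=(266,228) if nm=='top' else (372,205)
    m=(np.hypot(u-d[0],v-d[1])<30)&(hsv[...,1]<70)&(z<20); rep('dish',m)
    bd=(292,167) if nm=='top' else (344,256)
    m=(np.hypot(u-bd[0],v-bd[1])<55)&(abs(z-12)<5)
    m=cv2.morphologyEx(m.astype(np.uint8),cv2.MORPH_OPEN,np.ones((5,5)))>0
    rep('board',m)
    q=P[m&ok][:,:2].astype(np.float32); print(cv2.minAreaRect(q))
    m=(np.hypot(u-uv[0],v-uv[1])<75)&(abs(z-80)<4); print('hous',cv2.minAreaRect(P[m&ok][:,:2].astype(np.float32)))
im=a['pixels']
n=cv2.resize(im[130:200,410:480],(400,400),interpolation=cv2.INTER_CUBIC)
d=cv2.resize(im[190:325,225:360],(400,400),interpolation=cv2.INTER_CUBIC)
save('crop',np.hstack([n,d]))
```

```text
top f 399.95685999064284 depth ok 0.99587109375
disc 1292 med [ 589.7 -246.8  107.8] mid [ 594.7 -251.8  107.9] ext [123. 123.  11.]
nuttop 143 med [ 594.5 -251.1  161.5] mid [ 594.4 -251.3  161.3] ext [37. 40.  9.]
hub 32 med [ 586.9 -237.   132.3] mid [ 593.  -245.3  132. ] ext [41. 32.  6.]
housing 3045 med [ 580.3 -230.3   80. ] mid [ 594.7 -250.5   80. ] ext [247. 233.   8.]
(array([190,  10,  10,   5,  12,  17,  23,  11,  14,  10,  15,  51,  66,
        58,   1]), array([110, 114, 118, 122, 126, 130, 134, 138, 142, 146, 150, 154, 158,
       162, 166, 170]))
dish 1193 med [440.  246.1   2.7] mid [439.6 245.5   6.2] ext [109. 109.  25.]
board 2988 med [612.2 164.9  11.6] mid [612.2 166.6  11.8] ext [173. 170.  10.]
((612.4791259765625, 167.10052490234375), (167.55722045898438, 169.9361114501953), 87.57420349121094)
hous ((593.6674194335938, -250.33303833007812), (198.7006072998047, 218.01292419433594), 77.64796447753906)
scene f 468.49918820405026 depth ok 0.99607421875
disc 1138 med [ 608.9 -240.6  108.5] mid [ 595.4 -250.4  108.5] ext [128. 125.  10.]
nuttop 147 med [ 597.2 -250.3  161.4] mid [ 596.5 -250.1  161. ] ext [38. 39.  9.]
hub 47 med [ 610.6 -242.9  132.4] mid [ 599.9 -249.5  131.9] ext [37. 42.  6.]
housing 2909 med [ 647.  -227.8   80.4] mid [ 600.8 -250.7   80.1] ext [250. 236.   8.]
(array([228,  21,  24,  21,  24,  31,  28,  22,  17,  24,  24,  46,  73,
        56,   1]), array([110, 114, 118, 122, 126, 130, 134, 138, 142, 146, 150, 154, 158,
       162, 166, 170]))
dish 941 med [435.  246.9   3.1] mid [440.8 246.2   6.7] ext [115. 107.  22.]
board 3366 med [621.6 168.8  12.1] mid [616.8 169.   12. ] ext [251. 172.  10.]
((652.3134155273438, 166.13845825195312), (165.76927185058594, 246.72792053222656), 87.0713119506836)
hous ((596.7786865234375, -250.2576904296875), (200.5726776123047, 220.73048400878906), 77.41793060302734)
```

View pics/crop.png

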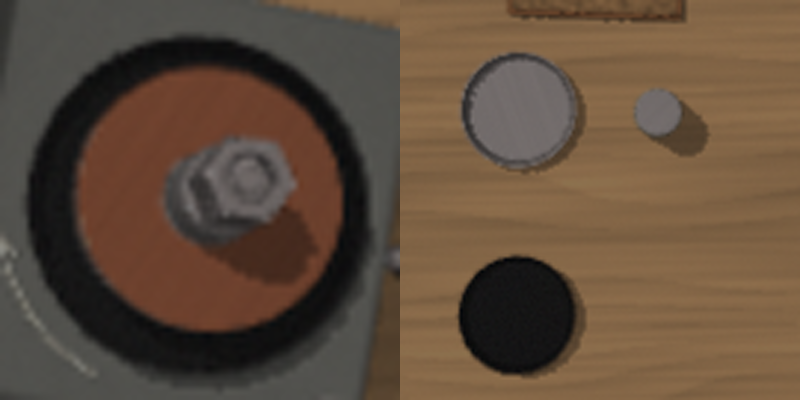

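The top picture shows the machine at (445,165) with the steel nut on it. The dish candidates are the steel one at (266,228) and a black one at (264,296), and only the first is steel. The nut candidates are the steel one on the spindle and a yellow one at (374,159), which is excluded. The crop confirms the steel nut and the steel dish. I'll move above the nut.

Request:
jog_arm --rot '[[0,0,0],[0,0,0],[0,0,0],[0,0,0],[0,0,0]]' --linear '[[3.1,-0.4,1.4],[3.1,-0.4,1.4],[3.1,-0.4,1.4],[3.1,-0.4,1.4],[3.1,-0.4,1.4]]' --claw '[0,0,0,0,0]'

```text
time_s: 0.7
tool_pos: [389.7, -487.4, 323.9]
tool_rot: [-0.691, -0.148, 0.148, 0.692]
wrist_force: [-0.5, -0.6, 0.1]
opening: 85.4
```

Request:
jog_arm --rot '[[0,0,0],[0,0,0],[0,0,0],[0,0,0],[0,0,0]]' --linear '[[3.1,-0.4,1.4],[3.1,-0.4,1.4],[3.1,-0.4,1.4],[3.1,-0.4,1.4],[3.1,-0.4,1.4]]' --claw '[0,0,0,0,0]'

```text
time_s: 1.2
tool_pos: [502.5, -359.9, 344.0]
tool_rot: [-0.691, -0.148, 0.148, 0.691]
wrist_force: [0.5, -0.4, -0.5]
opening: 85.2
```

Request:
jog_arm --rot '[[0,-8,0],[0,-8,0],[0,-8,0],[0,-8,0],[0,-8,0]]' --linear '[[0,0,0],[0,0,0],[0,0,0],[0,0,0],[0,0,0]]' --claw '[0,0,0,0,0]'

```text
time_s: 1.7
tool_pos: [501.8, -361.0, 343.7]
tool_rot: [-0.598, -0.377, 0.377, 0.598]
wrist_force: [0.0, 0.6, -0.0]
opening: 85.6
```

```bash
cat >> h.py <<'E'
def st():
    s=read_state();M=R.from_quat(s['tool_rot']).as_matrix()
    print('t',round(s['time_s'],2),'pos',s['tool_pos'].round(1),'yaw',np.degrees(np.arctan2(M[1,0],M[0,0])).round(2),'tilt',(M[:,1]).round(4),'q',s['joints'].round(2),'F',s['wrist_force'].round(1),'T',s['wrist_torque'].round(2),'op',round(s['opening'],1)); return s,M
def to(p):
    s,M=st(); print('to',p,'tool cm',(M.T@(np.array(p)-s['tool_pos'])/10).round(2))
E
python3 - <<'E'
from h import *
to([595,-251,363])
c=cam('wrist');save('w1',c['pixels']);print((-c['R'].T@c['t']).round(),c['R'].round(2).tolist())
print(proj(c,[595,-251,162]))
E
```

```text
t 1.7 pos [ 501.8 -361.   343.7] yaw 64.5 tilt [-3.e-04  2.e-04 -1.e+00] q [-0.31  0.24 -0.06 -0.   -1.27 -0.14] F [ 0.   0.6 -0. ] T [-0.03 -0.03 -0.05] op 85.6
to [595, -251, 363] tool cm [13.94 -1.93 -3.67]
[ 466. -436.  413.] [[-0.9, 0.43, 0.0], [0.41, 0.85, 0.32], [0.14, 0.29, -0.95]]
[[281.91379532 346.76670864]]
```

View pics/w1.png

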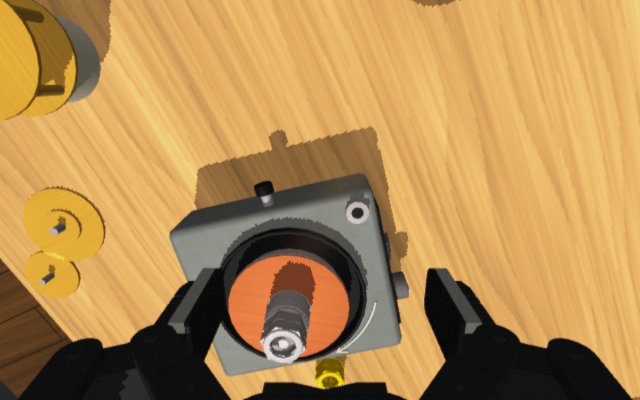

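The wrist view shows the nut at (283,343) from an angle. I'll rectify its top-face plane to read the hexagon's orientation.

Run:
```python
from h import *
c=cam('wrist')
g=np.linspace(-30,30,400)
X,Y=np.meshgrid(595+g,-251-g)   # right=+x, up=+y
uv=proj(c,np.stack([X,Y,0*X+162],-1)).reshape(400,400,2).astype(np.float32)
im=cv2.remap(c['pixels'],uv[...,0],uv[...,1],cv2.INTER_CUBIC)
P=pts(c);z=P[...,2];m=(abs(z-161.5)<2.5)&(np.hypot(P[...,0]-595,P[...,1]+251)<26)&(c['depth']>0)
q=P[m];print(len(q),np.median(q,0),(q.min(0)+q.max(0))/2,np.ptp(q,axis=0))
h=cv2.convexHull(q[:,:2].astype(np.float32))[:,0]
# width vs direction: flats = min width
for a in range(0,60,5):
    w=[];ce=[]
    for k in range(3):
        n=np.radians(a+60*k);s=h@[np.cos(n),np.sin(n)];w.append(np.ptp(s))
    print(a,np.round(w,1),round(np.mean(w),2))
mk=np.zeros((400,400),np.uint8)
for x,y in q[:,:2]: cv2.circle(mk,(int((x-565)/60*400),int((-221-y)/60*400)),2,255,-1)
save('rect',np.hstack([im,cv2.merge([mk]*3)]))
```

```text
739 [ 593.91227626 -251.99138782  160.96570882] [ 594.31387821 -250.07220147  160.86948294] [37.36701837 40.18480916  3.7161212 ]
0 [37.4 38.7 37.7] 37.94
5 [38.5 39.7 38.5] 38.89
10 [39.4 40.4 39.1] 39.67
15 [40.1 40.8 39.6] 40.2
20 [40.5 40.9 39.8] 40.42
25 [40.6 40.7 39.7] 40.33
30 [40.3 40.2 39.3] 39.94
35 [39.8 39.3 38.7] 39.28
40 [38.9 38.4 38.1] 38.45
45 [38.3 37.2 37.2] 37.56
50 [37.7 36.1 36. ] 36.57
55 [38.2 36.7 36.4] 37.1
```

View pics/rect.png

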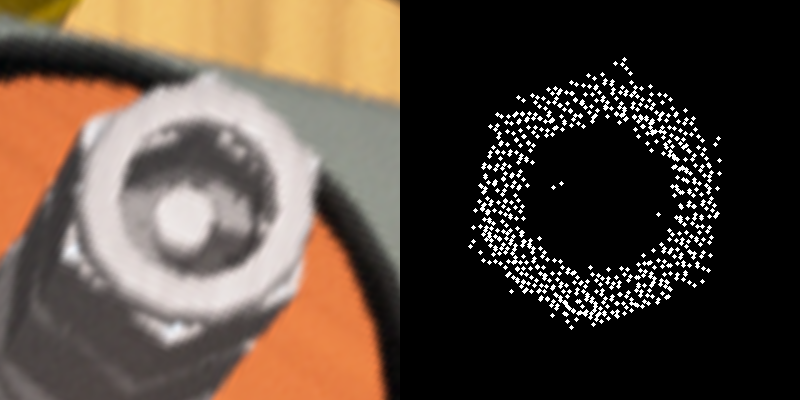

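Request:
jog_arm --rot '[[0,0,0],[0,0,0],[0,0,0],[0,0,0],[0,0,0]]' --linear '[[2.8,0,-0.7],[2.8,0,-0.7],[2.8,0,-0.7],[2.8,0,-0.8],[2.8,0,-0.8]]' --claw '[0,0,0,0,0]'

```text
time_s: 2.3
tool_pos: [596.7, -250.4, 343.9]
tool_rot: [-0.6, -0.374, 0.374, 0.6]
wrist_force: [-0.6, -0.0, 0.3]
opening: 85.3
```

Request:
jog_arm --rot '[[0,-8,0],[0,-8,0],[0,-8,0],[0,-8,0],[0,-8,0]]' --linear '[[0,1,0],[0,1,0],[0,1,0],[0,1,0],[0,1,0]]' --claw '[0,0,0,0,0]'

```text
time_s: 2.8
tool_pos: [596.1, -251.2, 293.3]
tool_rot: [-0.434, -0.558, 0.558, 0.434]
wrist_force: [0.6, -1.0, -0.3]
opening: 85.3
```

Request:
jog_arm --rot '[[0,-8,0],[0,-8,0],[0,-8,0],[0,-8,0],[0,-8,0]]' --linear '[[0,0,0],[0,0,0],[0,0,0],[0,0,0],[0,0,0]]' --claw '[0,0,0,0,0]'

```text
time_s: 3.3
tool_pos: [596.1, -251.3, 293.7]
tool_rot: [0.217, 0.673, -0.673, -0.217]
wrist_force: [0.3, 0.1, 0.1]
opening: 85.5
```

Request:
jog_arm --rot '[[0,-8,0],[0,-8,0],[0,-8,0],[0,-8,0],[0,-8,0]]' --linear '[[0,0,0],[0,0,0],[0,0,0],[0,0,0],[0,0,0]]' --claw '[0,0,0,0,0]'

```text
time_s: 3.8
tool_pos: [596.1, -251.3, 293.7]
tool_rot: [-0.026, 0.707, -0.707, 0.026]
wrist_force: [0.7, -0.2, -0.1]
opening: 85.3
```

Request:
jog_arm --rot '[[0,-8,0],[0,-8,0],[0,0,0]]' --linear '[[0,0,0],[0,0,0],[0,0,0]]' --claw '[0.2,0.2,0.2]'

```text
time_s: 4.1
tool_pos: [596.1, -251.3, 293.8]
tool_rot: [-0.123, 0.696, -0.696, 0.123]
wrist_force: [0.1, -0.8, 0.2]
opening: 68.3
```

Run:
```python
from h import *
to([595,-250.7,213])
c=cam('wrist');save('w2',c['pixels'])
print(proj(c,[[595,-251,162],[595,-251,147]]))
```

```text
t 4.1 pos [ 596.1 -251.3  293.8] yaw -159.94 tilt [-2.e-04  1.e-04 -1.e+00] q [-0.1   0.32 -0.07 -0.   -1.18  2.02] F [ 0.1 -0.8  0.2] T [0.01 0.05 0.01] op 68.3
to [595, -250.7, 213] tool cm [ 0.08  8.08 -0.09]
[[324.05523307 222.58715292]
 [324.09030961 213.78969597]]
```

Request:
jog_arm --rot '[[0,0,0],[0,0,0],[0,0,0],[0,0,0],[0,0,0]]' --linear '[[0.1,2,-0.1],[0,2,0],[0,2,0],[0,1.4,0],[0,0.6,0]]' --claw '[0.2,0.2,0.2,0.2,0.2]'

```text
time_s: 4.65
tool_pos: [594.3, -250.6, 212.3]
tool_rot: [-0.123, 0.697, -0.696, 0.122]
wrist_force: [-0.3, -0.4, -0.6]
opening: 68.4
```

Run:
```python
from h import *
st()
c=cam('wrist');save('w3',c['pixels'])
```

```text
t 4.65 pos [ 594.3 -250.6  212.3] yaw -160.04 tilt [-2.2e-03  4.0e-04 -1.0e+00] q [-0.1   0.38 -0.18 -0.   -1.02  2.02] F [-0.3 -0.4 -0.6] T [0.06 0.01 0.07] op 68.4
```

View pics/w3.png

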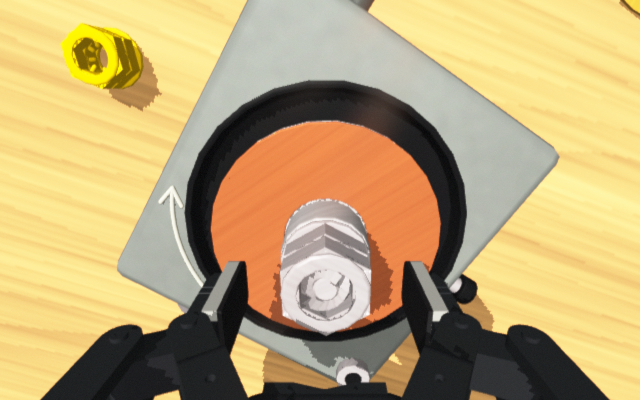

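Request:
jog_arm --rot '[[0,0,0],[0,0,0],[0,0,0],[0,0,0],[0,0,0]]' --linear '[[0,0,0],[0,0,0],[0,0,0],[0,0,0],[0,0,0]]' --claw '[0.8,0.8,0.8,0.8,0.8]' --squeeze 50

```text
time_s: 5.2
tool_pos: [595.5, -250.8, 215.2]
tool_rot: [0.123, -0.696, 0.697, -0.125]
wrist_force: [-0.9, 1.3, 5.9]
opening: 34.8
```

Run:
```python
from h import *
st()
```

```text
t 5.2 pos [ 595.5 -250.8  215.2] yaw -159.83 tilt [ 2.1e-03 -6.0e-04 -1.0e+00] q [-0.1   0.38 -0.17  0.   -1.02  2.02] F [-0.9  1.3  5.9] T [0.39 0.17 0.  ] op 34.8
```

Request:
jog_arm --rot '[[0,8,0],[0,8,0],[0,8,0],[0,8,0],[0,8,0]]' --linear '[[0,-0.06,0],[0,-0.06,0],[0,-0.06,0],[0,-0.06,0],[0,-0.06,0]]' --claw '[0.8,0.8,0.8,0.8,0.8]'

```text
time_s: 5.7
tool_pos: [594.7, -250.5, 216.6]
tool_rot: [0.124, 0.696, -0.696, -0.124]
wrist_force: [-0.8, -0.5, -1.5]
opening: 34.7
```

Run:
```python
from h import *
st()
c=cam('wrist');save('w4',c['pixels'])
```

```text
t 5.7 pos [ 594.7 -250.5  216.6] yaw 159.82 tilt [-4.e-04  5.e-04 -1.e+00] q [-0.1   0.38 -0.17 -0.   -1.02  1.32] F [-0.8 -0.5 -1.5] T [ 0.03 -0.15  0.02] op 34.7
```

View pics/w4.png

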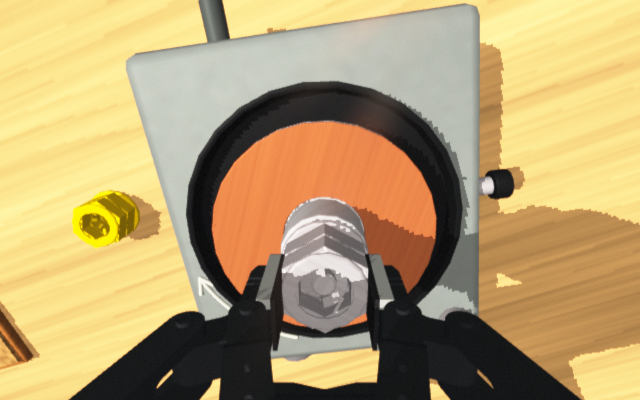

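The nut turned with the jaws, its flats still parallel to the pads at (325,285). I'll continue unscrewing.

Request:
jog_arm --rot '[[0,8,0],[0,8,0],[0,8,0],[0,8,0],[0,8,0]]' --linear '[[0,-0.04,0],[0,-0.04,0],[0,-0.04,0],[0,-0.04,0],[0,-0.04,0]]' --claw '[0.8,0.8,0.8,0.8,0.8]'

```text
time_s: 6.25
tool_pos: [594.7, -250.5, 218.5]
tool_rot: [0.353, 0.612, -0.612, -0.354]
wrist_force: [0.4, 2.7, -1.9]
opening: 34.8
```

Request:
jog_arm --rot '[[0,8,0],[0,8,0],[0,8,0],[0,8,0],[0,8,0]]' --linear '[[0,-0.04,0],[0,-0.03,0],[0,-0.04,0],[0,-0.03,0],[0,-0.04,0]]' --claw '[0.8,0.8,0.8,0.8,0.8]'

```text
time_s: 6.75
tool_pos: [594.9, -250.5, 220.4]
tool_rot: [-0.542, -0.455, 0.454, 0.542]
wrist_force: [1.5, 0.6, -1.8]
opening: 34.4
```

Request:
jog_arm --rot '[[0,8,0],[0,8,0],[0,8,0],[0,8,0],[0,8,0]]' --linear '[[0,-0.04,0],[0,-0.03,0],[0,-0.04,0],[0,-0.03,0],[0,-0.04,0]]' --claw '[0.8,0.8,0.8,0.8,0.8]'

```text
time_s: 7.25
tool_pos: [595.0, -250.3, 222.1]
tool_rot: [-0.664, -0.242, 0.242, 0.665]
wrist_force: [2.5, 2.5, -1.8]
opening: 34.5
```

Request:
jog_arm --rot '[[0,8,0],[0,8,0],[0,8,0],[0,8,0],[0,8,0]]' --linear '[[0,-0.04,0],[0,-0.03,0],[0,-0.04,0],[0,-0.03,0],[0,-0.04,0]]' --claw '[0.8,0.8,0.8,0.8,0.8]'

```text
time_s: 7.75
tool_pos: [595.0, -250.5, 224.0]
tool_rot: [-0.707, -0.0, -0.0, 0.707]
wrist_force: [1.2, -0.4, -1.8]
opening: 35.2
```

Run:
```python
from h import *
st()
```

```text
t 7.75 pos [ 595.  -250.5  224. ] yaw 0.01 tilt [ 3.e-04  4.e-04 -1.e+00] q [-0.1   0.37 -0.16 -0.   -1.04 -1.47] F [ 1.2 -0.4 -1.8] T [ 0.14 -0.57 -0.04] op 35.2
```

Request:
jog_arm --rot '[[0,8,0],[0,8,0],[0,8,0],[0,8,0],[0,0,0]]' --linear '[[0,-0.03,0],[0,-0.04,0],[0,-0.03,0],[0,-0.04,0],[0,-0.2,0]]' --claw '[0.8,0.8,0.8,0.8,0.8]'

```text
time_s: 8.25
tool_pos: [595.1, -250.5, 227.2]
tool_rot: [-0.68, 0.194, -0.194, 0.68]
wrist_force: [4.1, -0.9, -3.4]
opening: 34.7
```

Request:
jog_arm --rot '[[0,0,0],[0,0,0],[0,0,0]]' --linear '[[0,-0.3,0],[0,-0.3,0],[0,-0.3,0]]' --claw '[0.8,0.8,0.8]'

```text
time_s: 8.55
tool_pos: [595.0, -250.7, 237.0]
tool_rot: [-0.68, 0.193, -0.193, 0.68]
wrist_force: [2.9, 0.3, -4.1]
opening: 35.2
```

Run:
```python
from h import *
st()
```

```text
t 8.55 pos [ 595.  -250.7  237. ] yaw -31.69 tilt [ 3.e-04 -0.e+00 -1.e+00] q [-0.1   0.36 -0.15 -0.   -1.06 -2.03] F [ 2.9  0.3 -4.1] T [ 0.03 -1.09  0.03] op 35.2
```

Request:
jog_arm --rot '[[0,0,0],[0,0,0],[0,0,0],[0,0,0],[0,0,0]]' --linear '[[0,-0.5,0],[0,-1,0],[0,-1,0],[0,-1.5,0],[0,-1.5,0]]' --claw '[0.8,0.8,0.8,0.8,0.8]'

```text
time_s: 9.05
tool_pos: [594.5, -250.8, 293.1]
tool_rot: [0.68, -0.194, 0.194, -0.68]
wrist_force: [0.4, -0.3, -2.3]
opening: 35.1
```

Run:
```python
from h import *
to([440,246,300])
c=cam('wrist');save('w5',c['pixels'])
P=pts(c);m=(abs(P[...,2]-108)<3)&(np.hypot(P[...,0]-595,P[...,1]+250.5)<64);print('disc',np.median(P[m],0).round(1))
```

```text
t 9.05 pos [ 594.5 -250.8  293.1] yaw -31.82 tilt [-3.e-04 -2.e-04 -1.e+00] q [-0.1   0.32 -0.07  0.   -1.18 -2.03] F [ 0.4 -0.3 -2.3] T [-0.04 -0.04 -0.02] op 35.1
to [440, 246, 300] tool cm [-39.32  -0.69  34.07]
disc [ 577.5 -234.4  107.2]
```

View pics/w5.png

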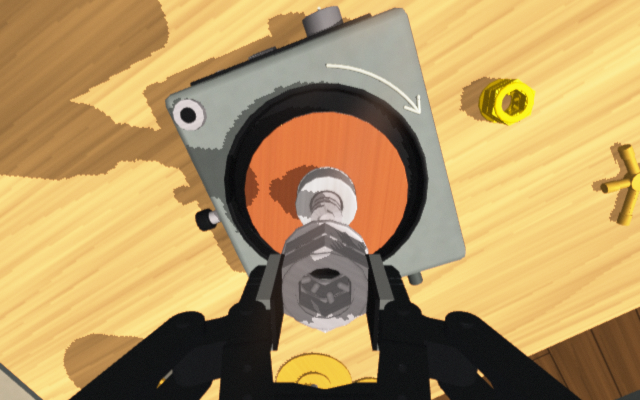

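The nut is off and held at (325,285), with the bare spindle and disc visible at (326,190). Next I'll unwind the wrist and move to the dish.

Request:
jog_arm --rot '[[0,-8,0],[0,-8,0],[0,-8,0],[0,-8,0],[0,0,0]]' --linear '[[0,0,0],[0,0,0],[0,0,0],[0,0,0],[0,0,0]]' --claw '[0.8,0.8,0.8,0.8,0.8]'

```text
time_s: 9.6
tool_pos: [594.6, -250.7, 292.0]
tool_rot: [0.707, 0.002, -0.002, -0.707]
wrist_force: [-0.1, -0.5, -1.3]
opening: 34.9
```

Request:
jog_arm --rot '[[0,-8,0],[0,-8,0],[0,-8,0],[0,-8,0],[0,0,0]]' --linear '[[0,0,0],[0,0,0],[0,0,0],[0,0,0],[0,0,0]]' --claw '[0.8,0.8,0.8,0.8,0.8]'

```text
time_s: 10.1
tool_pos: [594.7, -250.8, 291.9]
tool_rot: [0.68, 0.195, -0.195, -0.68]
wrist_force: [-0.6, 0.0, -2.1]
opening: 34.6
```

Request:
jog_arm --rot '[[0,0,0],[0,0,0],[0,0,0],[0,0,0],[0,0,0]]' --linear '[[0.9,0,3.3],[0.9,0,3.3],[0.9,0,3.3],[0.9,0,3.3],[0.9,0,3.3]]' --claw '[0.8,0.8,0.8,0.8,0.8]'

```text
time_s: 10.6
tool_pos: [544.5, -86.0, 292.0]
tool_rot: [0.68, 0.193, -0.193, -0.68]
wrist_force: [1.1, 0.6, -1.9]
opening: 34.7
```

Request:
jog_arm --rot '[[0,0,0],[0,0,0],[0,0,0],[0,0,0],[0,0,0]]' --linear '[[0.9,0,3.3],[0.9,0,3.3],[0.9,0,3.3],[0.9,0,3.3],[0.9,0,3.3]]' --claw '[0.8,0.8,0.8,0.8,0.8]'

```text
time_s: 11.1
tool_pos: [494.7, 77.7, 292.1]
tool_rot: [-0.68, -0.194, 0.193, 0.68]
wrist_force: [0.6, 1.0, -2.4]
opening: 34.9
```

Run:
```python
from h import *
to([440,246,300])
```

```text
t 11.1 pos [494.7  77.7 292.1] yaw 31.73 tilt [ 7.e-04  3.e-04 -1.e+00] q [ 0.55  0.08 -0.38  0.   -1.11 -1.57] F [ 0.6  1.  -2.4] T [ 0.1  -0.08  0.03] op 34.9
to [440, 246, 300] tool cm [ 4.2  -0.78 17.19]
```

Request:
jog_arm --rot '[[0,0,0],[0,0,0],[0,0,0],[0,0,0],[0,0,0]]' --linear '[[0.9,0,3.4],[0.9,0,3.4],[0.8,0,3.4],[0.8,0,3.4],[0.8,0,3.6]]' --claw '[0.8,0.8,0.8,0.8,0.8]'

```text
time_s: 11.6
tool_pos: [438.6, 245.6, 292.2]
tool_rot: [-0.68, -0.194, 0.193, 0.68]
wrist_force: [1.1, 1.3, -1.2]
opening: 35.2
```

Request:
jog_arm --rot '[[0,0,0],[0,0,0],[0,0,0],[0,0,0],[0,0,0]]' --linear '[[0,3,0],[0,3,0],[0,3,0],[0,3,0],[0,3,0]]' --claw '[0.8,0.8,0.8,0.8,0.8]'

```text
time_s: 12.1
tool_pos: [439.4, 244.7, 141.1]
tool_rot: [-0.68, -0.194, 0.193, 0.68]
wrist_force: [-0.3, -0.5, -2.4]
opening: 34.7
```

Run:
```python
from h import *
to([440,246,86])
c=cam('wrist');P=pts(c)
u,v=np.meshgrid(range(640),range(400))
m=(c['depth']>0)&(np.hypot(P[...,0]-440,P[...,1]-246)<62)&(P[...,2]<20)&(P[...,2]>-3)
q=P[m];print(len(q),q.min(0),q.max(0))
s=read_state();t=s['tool_pos'];m=(c['depth']>0)&(np.hypot(P[...,0]-t[0],P[...,1]-t[1])<24)&(P[...,2]>40)&(P[...,2]<105);print('nut low z',np.percentile(P[m][:,2]-t[2],[1,5,20]),m.sum())
save('w6',c['pixels'])
```

```text
t 12.1 pos [439.4 244.7 141.1] yaw 31.75 tilt [ 8.e-04  8.e-04 -1.e+00] q [ 0.9   0.25 -0.57  0.   -0.75 -1.92] F [-0.3 -0.5 -2.4] T [ 0.13 -0.04 -0.03] op 34.7
to [440, 246, 86] tool cm [0.12 5.51 0.08]
20328 [378.04066994 184.01967349  -2.89793333] [492.59852076 305.58156719  14.83392088]
nut low z [-77.30552963 -75.82959781 -64.72673695] 9764
```

View pics/w6.png

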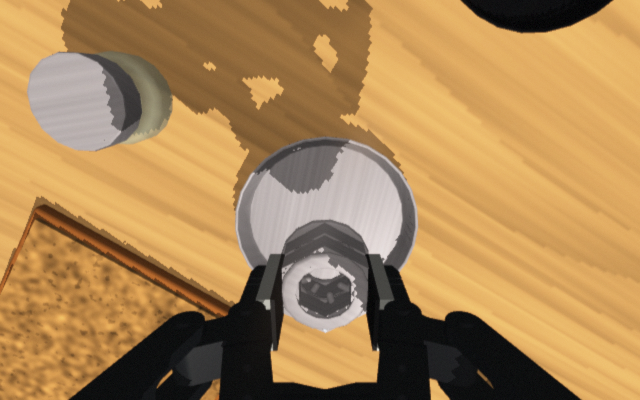

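The nut is centred over the steel dish, whose centre is at about (326,215). I'll lower it, slowly at the end.

Request:
jog_arm --rot '[[0,0,0],[0,0,0],[0,0,0],[0,0,0],[0,0,0]]' --linear '[[0.1,2,0.1],[0,1.5,0],[0,1,0],[0,0.5,0],[0,0.1,0]]' --claw '[0.8,0.8,0.8,0.8,0.8]'

```text
time_s: 12.65
tool_pos: [439.8, 246.0, 90.8]
tool_rot: [0.68, 0.195, -0.195, -0.68]
wrist_force: [0.3, 0.6, -1.8]
opening: 35.1
```

Request:
jog_arm --rot '[[0,0,0],[0,0,0],[0,0,0]]' --linear '[[0,0.2,0],[0,0.1,0],[0,0,0]]' --claw '[0.8,0.8,0.8]'

```text
time_s: 12.95
tool_pos: [439.8, 246.0, 88.1]
tool_rot: [-0.679, -0.196, 0.196, 0.68]
wrist_force: [-1.1, -0.2, -2.4]
opening: 34.9
```

Run:
```python
from h import *
st()
```

```text
t 12.95 pos [439.8 246.   88.1] yaw 32.15 tilt [ 5.e-04  5.e-04 -1.e+00] q [ 0.9   0.33 -0.62  0.   -0.62 -1.91] F [-1.1 -0.2 -2.4] T [-0.   -0.03 -0.05] op 34.9
```

Request:
jog_arm --rot '[[0,0,0],[0,0,0],[0,0,0]]' --linear '[[0,0.1,0],[0,0.1,0],[0,0.1,0]]' --claw '[0.8,0.8,0.8]'

```text
time_s: 13.25
tool_pos: [439.8, 246.0, 85.1]
tool_rot: [0.679, 0.196, -0.196, -0.679]
wrist_force: [-6.9, -1.2, 18.7]
opening: 35.2
```

Request:
jog_arm --rot '[[0,0,0],[0,0,0],[0,0,0],[0,0,0],[0,0,0]]' --linear '[[0,-0.1,0],[0,-0.1,0],[0,0,0],[0,0,0],[0,0,0]]' --claw '[0.8,0.8,0.42,0.42,0.42]'

```text
time_s: 13.75
tool_pos: [439.8, 246.0, 86.8]
tool_rot: [-0.679, -0.196, 0.196, 0.679]
wrist_force: [-1.5, 0.1, 0.3]
opening: 49.8
```

Request:
jog_arm --rot '[[0,0,0],[0,0,0],[0,0,0],[0,0,0],[0,0,0]]' --linear '[[0,-0.5,0],[0,-1,0],[0,-3,0],[0,-4,0],[0,-4,0]]' --claw '[0.42,0.42,0.42,0.42,0.42]'

```text
time_s: 14.25
tool_pos: [439.4, 245.6, 213.8]
tool_rot: [0.68, 0.196, -0.196, -0.679]
wrist_force: [1.4, 0.2, 0.2]
opening: 49.4
```

Request:
jog_arm --rot '[[0,0,0],[0,0,0],[0,0,0],[0,0,0],[0,0,0]]' --linear '[[0,-4,0],[0,-4,0],[0,0,-3],[-0.9,0,-3.3],[-0.9,0,-3.3]]' --claw '[0.3,0.3,0.3,0.3,0.3]'

```text
time_s: 14.75
tool_pos: [475.6, 154.2, 293.1]
tool_rot: [-0.679, -0.197, 0.196, 0.68]
wrist_force: [0.9, 0.2, -0.5]
opening: 60.0
```

Run:
```python
from h import *
to([595,-250.5,290])
c=cam('top');P=pts(c)
m=(c['depth']>0)&(np.hypot(P[...,0]-440,P[...,1]-246)<45)&(P[...,2]>22)
print('nut in dish',m.sum(),np.median(P[m],0) if m.any() else '')
b=cam('scene');P=pts(b);u,v=np.meshgrid(range(640),range(400));ok=b['depth']>0
near=(np.hypot(u-175,v-222)<45)&ok
m=near&(abs(P[...,2]-158)<4);print('spindle',m.sum(),P[m].mean(0).round(1))
m=near&(abs(P[...,2]-132)<3);print('hubtop',m.sum(),((P[m].min(0)+P[m].max(0))/2).round(1))
save('s2',np.hstack([cv2.resize(b['pixels'][150:290,120:260],(400,400)),cv2.resize(b['pixels'][160:260,320:420],(400,400))]))
```

```text
t 14.75 pos [475.6 154.2 293.1] yaw 32.23 tilt [ 0.0014  0.0012 -1.    ] q [ 0.71  0.08 -0.38 -0.   -1.11 -1.72] F [ 0.9  0.2 -0.5] T [ 0.04 -0.1  -0.  ] op 60.0
to [595, -250.5, 290] tool cm [-11.48   0.28 -40.6 ]
nut in dish 2174 [425.24963617 234.53088637 636.24049841]
spindle 39 [ 595.6 -250.6  157.4]
hubtop 132 [ 597.3 -251.   132. ]
```

View pics/s2.png

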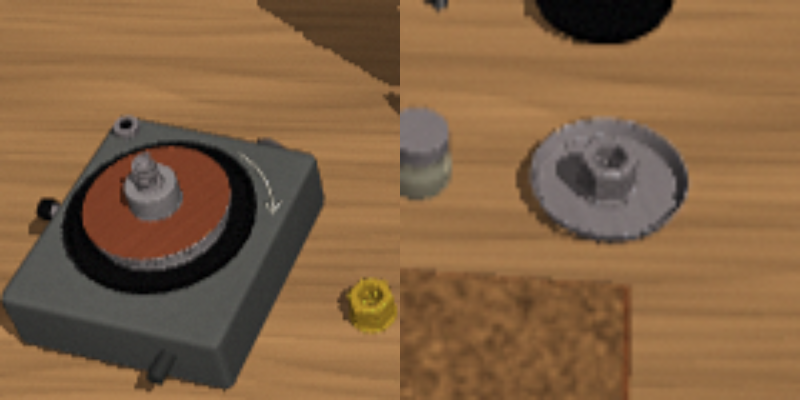

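The nut stands upright in the steel dish (right half, about (612,165)), and the disc and bare spindle remain on the machine. Next is the hub.

Request:
jog_arm --rot '[[0,0,0],[0,0,0],[0,0,0],[0,0,0],[0,0,0]]' --linear '[[-0.9,0,-3.1],[-0.9,0,-3.1],[-0.9,0,-3.1],[-0.9,0,-3.1],[-0.9,0,-3.1]]' --claw '[0.12,0.12,0.12,0.12,0.12]'

```text
time_s: 15.35
tool_pos: [520.0, -1.1, 292.7]
tool_rot: [-0.679, -0.196, 0.196, 0.679]
wrist_force: [0.4, 0.8, -0.1]
opening: 75.1
```

Request:
jog_arm --rot '[[0,0,0],[0,0,0],[0,0,0],[0,0,0],[0,0,0]]' --linear '[[-0.9,0,-3.1],[-0.9,0,-3.1],[-0.9,0,-3.1],[-0.9,0,-3.1],[-0.9,0,-3.1]]' --claw '[0.12,0.12,0.12,0.12,0.12]'

```text
time_s: 15.85
tool_pos: [564.6, -156.3, 292.6]
tool_rot: [0.679, 0.196, -0.196, -0.679]
wrist_force: [0.0, 0.9, 0.2]
opening: 74.7
```

Request:
jog_arm --rot '[[0,0,0],[0,0,0],[0,0,0],[0,0,0]]' --linear '[[-0.8,0,-3.1],[-0.8,0,-3.2],[-0.8,0,-3.2],[0,0,0]]' --claw '[0.12,0.12,0.12,0.12]'

```text
time_s: 16.25
tool_pos: [595.2, -251.3, 291.7]
tool_rot: [0.68, 0.195, -0.195, -0.68]
wrist_force: [-0.5, 0.1, -1.2]
opening: 75.2
```

Run:
```python
from h import *
to([595.5,-250.6,190])
c=cam('wrist');P=pts(c);ok=c['depth']>0
for z in(158,132,108):
    m=ok&(abs(P[...,2]-z)<2)&(np.hypot(P[...,0]-595,P[...,1]+250)<(16 if z==158 else 26 if z==132 else 66))
    q=P[m];print(z,len(q),((np.percentile(q,1,0)+np.percentile(q,99,0))/2).round(1) if len(q) else '',np.ptp(q,axis=0) if len(q) else '')
```

```text
t 16.25 pos [ 595.2 -251.3  291.7] yaw 32.02 tilt [-5.e-04 -6.e-04 -1.e+00] q [-0.1   0.32 -0.07  0.   -1.18 -0.91] F [-0.5  0.1 -1.2] T [ 0.04  0.06 -0.01] op 75.2
to [595.5, -250.6, 190] tool cm [ 0.07 10.17  0.04]
158 395 [ 595.1 -250.7  157.5] [20.52054606 15.0327484   3.19196217]
132 1516 [ 594.9 -250.3  131.4] [42.8973604  43.15230141  3.23907046]
108 16060 [ 594.8 -250.3  107.4] [124.52851168 124.18763117   3.96055791]
```

Request:
jog_arm --rot '[[0,0,0],[0,0,0],[0,0,0],[0,0,0],[0,0,0]]' --linear '[[0.1,2.5,0.1],[0,2.5,0],[0,2.5,0],[0,2,0],[0,0.6,0]]' --claw '[0.12,0.12,0.12,0.12,0.12]'

```text
time_s: 16.8
tool_pos: [593.9, -245.8, 189.0]
tool_rot: [-0.679, -0.195, 0.197, 0.68]
wrist_force: [-0.0, -0.2, 0.3]
opening: 75.3
```

Request:
jog_arm --rot '[[0,0,0],[0,0,0],[0,0,0],[0,0,0],[0,0,0]]' --linear '[[0,0,0],[0,0,0],[0,0,0],[0,0,0],[0,0,0]]' --claw '[0.7,0.7,0.7,0.7,0.7]' --squeeze 70

```text
time_s: 17.3
tool_pos: [596.4, -247.8, 193.5]
tool_rot: [0.68, 0.198, -0.195, -0.678]
wrist_force: [-0.0, -2.0, 6.1]
opening: 41.4
```

Run:
```python
from h import *
st()
```

```text
t 17.3 pos [ 596.4 -247.8  193.5] yaw 32.21 tilt [ 0.0047 -0.0018 -1.    ] q [-0.09  0.39 -0.2   0.   -0.97 -0.92] F [-0.  -2.   6.1] T [-1.14 -0.28  0.04] op 41.4
```

```bash
cat >> h.py <<'E'
def disc(c,x,y,z):
    P=pts(c);ok=c['depth']>0;im=cv2.cvtColor(c['pixels'],cv2.COLOR_RGB2HSV)
    m=ok&(abs(P[...,2]-z)<8)&(np.hypot(P[...,0]-x,P[...,1]-y)<72)&(im[...,0]<12)&(im[...,1]>120)
    q=P[m];A=np.c_[q[:,:2]-[x,y],np.ones(len(q))];w=np.linalg.lstsq(A,q[:,2],rcond=None)[0]
    k=abs(A@w-q[:,2])<2;q=q[k];w=np.linalg.lstsq(A[k],q[:,2],rcond=None)[0]
    h=cv2.convexHull(q[:,:2].astype(np.float32));c0=cv2.minEnclosingCircle(h)
    print('disc n',len(q),'plane slope deg',np.degrees(w[:2]).round(2),'z0',w[2].round(1),'circle',np.round(c0[0],1),round(c0[1],1),'mid',((q.min(0)+q.max(0))/2).round(1))
E
python3 - <<'E'
from h import *
st();c=cam('wrist');disc(c,595,-250.5,108)
disc(cam('scene'),595,-250.5,108)
P=pts(c);ok=c['depth']>0;m=ok&(abs(P[...,2]-158)<2)&(np.hypot(P[...,0]-595,P[...,1]+250)<16);print('spindle',P[m].mean(0),m.sum())
save('w7',c['pixels'])
E
```

```text
t 17.3 pos [ 596.4 -247.8  193.5] yaw 32.21 tilt [ 0.0047 -0.0018 -1.    ] q [-0.09  0.39 -0.2   0.   -0.97 -0.92] F [-0.  -2.   6.1] T [-1.14 -0.28  0.04] op 41.4
disc n 17428 plane slope deg [0.01 0.01] z0 107.1 circle [ 594.9 -248.3] 62.8 mid [ 594.4 -248.5  107.1]
disc n 765 plane slope deg [ 0.14 -0.11] z0 108.5 circle [ 594.2 -248.6] 63.5 mid [ 594.8 -249.5  108.5]
spindle [ 594.62952705 -250.58298935  157.13916396] 1106
```

View pics/w7.png

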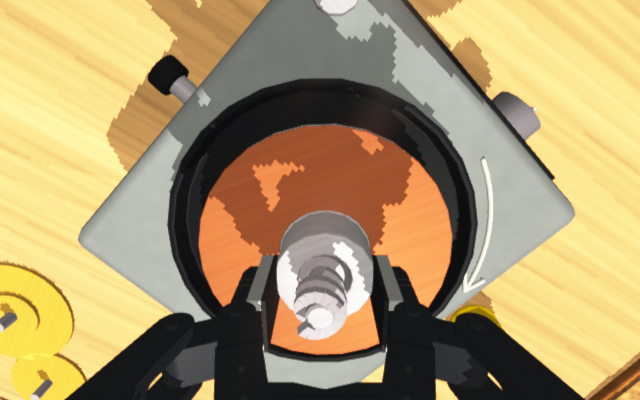

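The hub is gripped at (325,265), but the disc has been pushed about 2 mm towards +y. I'll recentre it and lift a little.

Request:
jog_arm --rot '[[0,0,0],[0,0,0],[0,0,0],[0,0,0]]' --linear '[[0,-0.2,-0.1],[-0.1,-0.2,-0.1],[0,-0.3,0],[0,0,0]]' --claw '[0.7,0.7,0.7,0.7]'

```text
time_s: 17.8
tool_pos: [595.7, -249.2, 197.7]
tool_rot: [-0.679, -0.196, 0.195, 0.679]
wrist_force: [3.5, -1.9, -3.9]
opening: 41.4
```

Run:
```python
from h import *
st();c=cam('wrist');disc(c,595,-250.5,110)
```

```text
t 17.8 pos [ 595.7 -249.2  197.7] yaw 32.16 tilt [ 9.e-04  3.e-04 -1.e+00] q [-0.09  0.39 -0.19 -0.   -0.98 -0.91] F [ 3.5 -1.9 -3.9] T [-0.41 -1.64  0.  ] op 41.4
disc n 17076 plane slope deg [0.   0.39] z0 111.3 circle [ 594.  -249.3] 62.9 mid [ 593.5 -249.6  111.1]
```

Request:
jog_arm --rot '[[0,0,0],[0,0,0],[0,0,0],[0,0,0],[0,0,0]]' --linear '[[0,-0.2,-0.1],[0,-0.5,0],[0,-0.6,0],[0,-0.6,0],[0,-0.6,0]]' --claw '[0.7,0.7,0.7,0.7,0.7]'

```text
time_s: 18.35
tool_pos: [595.7, -249.6, 222.2]
tool_rot: [-0.679, -0.196, 0.196, 0.68]
wrist_force: [4.8, 0.9, -7.5]
opening: 40.9
```

Run:
```python
from h import *
s,_=st();c=cam('wrist');disc(c,595,-250.5,s['tool_pos'][2]-86)
```

```text
t 18.35 pos [ 595.7 -249.6  222.2] yaw 32.16 tilt [-5.e-04  1.e-03 -1.e+00] q [-0.1   0.37 -0.16 -0.   -1.04 -0.91] F [ 4.8  0.9 -7.5] T [ 0.16 -2.05 -0.  ] op 40.9
disc n 17317 plane slope deg [-0.17  0.37] z0 135.7 circle [ 593.5 -250.2] 62.4 mid [ 593.1 -250.6  135.6]
```

Request:
jog_arm --rot '[[0,0,0],[0,0,0],[0,0,0],[0,0,0],[0,0,0]]' --linear '[[0.1,-0.3,-0.1],[0,-0.7,0],[0,-0.8,0],[0,-1,0],[0,-1,0]]' --claw '[0.7,0.7,0.7,0.7,0.7]'

```text
time_s: 18.9
tool_pos: [596.8, -250.6, 261.8]
tool_rot: [0.679, 0.196, -0.196, -0.679]
wrist_force: [0.4, 0.5, -3.0]
opening: 41.2
```

Request:
jog_arm --rot '[[0,0,0],[0,0,0],[0,0,0],[0,0,0],[0,0,0]]' --linear '[[0,-1,0],[0,-1.5,0],[0,-2,0],[0,-1.5,0],[0,0,0]]' --claw '[0.7,0.7,0.7,0.7,0.7]'

```text
time_s: 19.4
tool_pos: [597.9, -250.8, 324.1]
tool_rot: [0.68, 0.197, -0.195, -0.678]
wrist_force: [0.5, 0.3, -3.7]
opening: 41.1
```

Run:
```python
from h import *
s,_=st();c=cam('wrist');disc(c,595,-250.5,s['tool_pos'][2]-86);to([613,167,320])
t=cam('top');P=pts(t);m=(abs(P[...,2]-12)<3)&(abs(P[...,0]-613)<100)&(abs(P[...,1]-167)<100)&(t['depth']>0)
m=cv2.morphologyEx(m.astype(np.uint8),cv2.MORPH_OPEN,np.ones((5,5)))>0
print(cv2.minAreaRect(P[m][:,:2].astype(np.float32)))
```

```text
t 19.4 pos [ 597.9 -250.8  324.1] yaw 32.18 tilt [ 0.0047 -0.0013 -1.    ] q [-0.1   0.3  -0.02  0.   -1.24 -0.91] F [ 0.5  0.3 -3.7] T [ 0.02 -0.1   0.05] op 41.1
disc n 24425 plane slope deg [0.02 0.16] z0 237.6 circle [ 596.  -251.8] 62.2 mid [ 595.7 -252.   237.6]
t 19.45 pos [ 597.3 -250.6  322.1] yaw 32.16 tilt [ 2.5e-03 -3.0e-04 -1.0e+00] q [-0.1   0.3  -0.03  0.   -1.24 -0.91] F [ 0.6 -0.  -3.7] T [-0.02  0.02 -0.  ] op 40.9
to [613, 167, 320] tool cm [23.56  0.21 34.51]
((622.6931762695312, 186.23065185546875), (141.0004119873047, 106.26000213623047), 68.53302764892578)
```

Request:
jog_arm --rot '[[0,0,0],[0,0,0],[0,0,0],[0,0,0],[0,0,0]]' --linear '[[1.4,0,2],[1.8,0,2.6],[1.8,0,2.6],[1.8,0,2.6],[1.8,0,2.6]]' --claw '[0.7,0.7,0.7,0.7,0.7]'

```text
time_s: 20.0
tool_pos: [603.2, -98.5, 319.4]
tool_rot: [-0.679, -0.195, 0.197, 0.68]
wrist_force: [0.5, -0.2, -4.7]
opening: 41.1
```

Request:
jog_arm --rot '[[0,0,0],[0,0,0],[0,0,0],[0,0,0],[0,0,0]]' --linear '[[1.8,0,2.6],[1.8,0,2.6],[1.8,0,2.6],[1.8,0,2.6],[1.8,0,2.6]]' --claw '[0.7,0.7,0.7,0.7,0.7]'

```text
time_s: 20.5
tool_pos: [610.2, 59.4, 319.4]
tool_rot: [-0.679, -0.195, 0.197, 0.679]
wrist_force: [0.5, -0.4, -3.8]
opening: 40.7
```

Request:
jog_arm --rot '[[0,0,0],[0,0,0],[0,0,0],[0,0,0],[0,0,0]]' --linear '[[1.8,0,2.6],[1.8,0,2.6],[1.8,0,2.6],[0.6,0,1.3],[0,0,0]]' --claw '[0.7,0.7,0.7,0.7,0.7]'

```text
time_s: 21.0
tool_pos: [612.5, 168.9, 319.2]
tool_rot: [0.679, 0.196, -0.197, -0.679]
wrist_force: [0.1, -0.9, -3.6]
opening: 41.3
```

```bash
cat > b.py <<'E'
from h import *
s,_=st();p=s['tool_pos'];c=cam('wrist');disc(c,p[0],p[1],p[2]-86.5)
for n in('wrist','scene'):
    c=cam(n);P=pts(c);hs=cv2.cvtColor(c['pixels'],cv2.COLOR_RGB2HSV)
    m=(abs(P[...,2]-12)<4)&(abs(P[...,0]-613)<100)&(abs(P[...,1]-167)<100)&(c['depth']>0)
    m=cv2.morphologyEx(m.astype(np.uint8),cv2.MORPH_OPEN,np.ones((7,7)))>0
    q=P[m];print(n,len(q),cv2.minAreaRect(q[:,:2].astype(np.float32)),q[:,:2].min(0),q[:,:2].max(0))
to([613,167,120])
E
python3 b.py
```

```text
t 21.0 pos [612.5 168.9 319.2] yaw 32.28 tilt [-2.1e-03 -7.0e-04 -1.0e+00] q [ 0.58  0.29 -0.06 -0.   -1.23 -1.58] F [ 0.1 -0.9 -3.6] T [-0.08  0.06  0.02] op 41.3
disc n 30239 plane slope deg [-0.38  0.18] z0 232.8 circle [609.9 168.3] 62.3 mid [609.6 168.1 232.9]
wrist 6531 ((552.9077758789062, 154.66232299804688), (90.4332275390625, 186.5751495361328), 26.846420288085938) [529.77686887  86.86609134] [635.31174952 254.93295692]
scene 1808 ((614.8062133789062, 167.7460174560547), (163.8095245361328, 161.39703369140625), 86.40123748779297) [530.11544803  88.36534638] [693.26045886 253.23034095]
t 21.15 pos [612.9 166.5 320.1] yaw 32.16 tilt [-1.2e-03 -7.0e-04 -1.0e+00] q [ 0.57  0.28 -0.06 -0.   -1.23 -1.58] F [-0.2 -0.3 -3.8] T [-0.01 -0.01  0.02] op 40.6
to [613, 167, 120] tool cm [ 0.06 20.01  0.03]
```

Request:
jog_arm --rot '[[0,0,0],[0,0,0],[0,0,0],[0,0,0],[0,0,0]]' --linear '[[0.2,2.5,-0.1],[0,3,0],[0,3,0],[0,3,0],[0,3,0]]' --claw '[0.7,0.7,0.7,0.7,0.7]'

```text
time_s: 21.65
tool_pos: [615.4, 166.0, 174.8]
tool_rot: [0.68, 0.196, -0.195, -0.68]
wrist_force: [0.3, -0.0, -4.0]
opening: 41.5
```

Request:
jog_arm --rot '[[0,0,0],[0,0,0],[0,0,0],[0,0,0],[0,0,0]]' --linear '[[0,2,0],[0,1.5,0],[0,1,0],[0,0.5,0],[0,0,0]]' --claw '[0.7,0.7,0.7,0.7,0.7]'

```text
time_s: 22.15
tool_pos: [615.4, 166.9, 125.5]
tool_rot: [0.68, 0.196, -0.196, -0.679]
wrist_force: [-0.3, 0.7, -3.3]
opening: 40.9
```

```bash
python3 b.py
```

```text
t 22.15 pos [615.4 166.9 125.5] yaw 32.13 tilt [-5.e-04 -4.e-04 -1.e+00] q [ 0.57  0.46 -0.28  0.   -0.83 -1.58] F [-0.3  0.7 -3.3] T [-0.02 -0.01 -0.01] op 40.9
disc n 24418 plane slope deg [-0.3  0.2] z0 39.0 circle [612.9 166. ] 62.2 mid [612.8 166.   39.1]
wrist 28335 ((615.1414794921875, 170.1099395751953), (164.65037536621094, 164.27365112304688), 87.03700256347656) [529.82893935  84.62362595] [700.39594718 256.36253558]
scene 464 ((659.9468383789062, 166.76678466796875), (78.09577178955078, 160.83969116210938), 2.83705997467041) [617.52988096  85.60309218] [696.31699198 245.20428345]
t 22.3 pos [615.9 167.5 126.7] yaw 32.17 tilt [ 1.4e-03  7.0e-04 -1.0e+00] q [ 0.57  0.46 -0.28  0.   -0.83 -1.58] F [ 0.3  0.2 -4.6] T [ 0.05 -0.02 -0.03] op 41.0
to [613, 167, 120] tool cm [-0.28  0.67  0.11]
```

Request:
jog_arm --rot '[[0,0,0],[0,0,0],[0,0,0],[0,0,0],[0,0,0]]' --linear '[[0.3,0.4,0.1],[0,0.4,0],[0,0.4,0],[0,0.2,0],[0,0.1,0]]' --claw '[0.7,0.7,0.7,0.7,0.7]'

```text
time_s: 22.8
tool_pos: [617.2, 169.8, 110.2]
tool_rot: [0.679, 0.196, -0.196, -0.679]
wrist_force: [0.1, -0.9, -3.6]
opening: 40.7
```

Request:
jog_arm --rot '[[0,0,0],[0,0,0],[0,0,0],[0,0,0]]' --linear '[[0,0.1,0],[0,0,0],[0,0.05,0],[0,0,0]]' --claw '[0.7,0.7,0.7,0.7]'

```text
time_s: 23.2
tool_pos: [617.4, 169.9, 109.3]
tool_rot: [-0.679, -0.196, 0.196, 0.679]
wrist_force: [0.5, -0.1, -3.3]
opening: 40.7
```

```bash
python3 b.py
```

```text
t 23.2 pos [617.4 169.9 109.3] yaw 32.17 tilt [ 1.e-04  1.e-04 -1.e+00] q [ 0.57  0.48 -0.29  0.   -0.8  -1.58] F [ 0.5 -0.1 -3.3] T [ 0.03 -0.    0.  ] op 40.7
disc n 22855 plane slope deg [-0.24  0.22] z0 22.8 circle [614.8 168.7] 62.1 mid [614.6 168.7  22.9]
wrist 40201 ((615.1878662109375, 169.94461059570312), (164.60838317871094, 164.50689697265625), 86.9616928100586) [529.42478749  83.85817642] [700.25696638 255.97928176]
scene 757 ((642.1489868164062, 174.80723571777344), (119.8855209350586, 205.48995971679688), 28.411827087402344) [547.02178014  81.59072527] [695.04413386 250.77518262]
t 23.35 pos [617.5 169.9 109.3] yaw 32.17 tilt [ 1.e-04  1.e-04 -1.e+00] q [ 0.57  0.48 -0.29  0.   -0.8  -1.58] F [ 0.3  0.7 -4.1] T [-0.06 -0.03 -0.02] op 40.8
to [613, 167, 120] tool cm [-0.53 -1.07 -0.01]
```

Well centred (within about 1 mm in the same view), with about 3 mm left. I'll lower in fine steps.

Request:
jog_arm --rot '[[0,0,0],[0,0,0],[0,0,0],[0,0,0]]' --linear '[[0,0.05,0],[0,0.05,0],[0,0.05,0],[0,0,0]]' --claw '[0.7,0.7,0.7,0.7]'

```text
time_s: 23.75
tool_pos: [617.4, 169.9, 107.6]
tool_rot: [0.679, 0.196, -0.196, -0.679]
wrist_force: [-0.6, -0.0, -3.9]
opening: 40.8
```

Request:
jog_arm --rot '[[0,0,0],[0,0,0],[0,0,0]]' --linear '[[0,0.05,0],[0,0.03,0],[0,0,0]]' --claw '[0.7,0.7,0.7]'

```text
time_s: 24.05
tool_pos: [617.4, 169.8, 106.8]
tool_rot: [0.679, 0.196, -0.196, -0.679]
wrist_force: [-0.1, -0.6, -3.8]
opening: 41.2
```

Request:
jog_arm --rot '[[0,0,0],[0,0,0],[0,0,0]]' --linear '[[0,0.05,0],[0,0.03,0],[0,0,0]]' --claw '[0.7,0.7,0.7]'

```text
time_s: 24.35
tool_pos: [617.4, 169.8, 106.0]
tool_rot: [0.679, 0.196, -0.196, -0.679]
wrist_force: [-0.9, 0.9, -4.3]
opening: 41.1
```

```bash
python3 b.py|head -2
```

```text
t 24.35 pos [617.4 169.8 106. ] yaw 32.17 tilt [-1.e-04 -0.e+00 -1.e+00] q [ 0.57  0.48 -0.29 -0.   -0.8  -1.58] F [-0.9  0.9 -4.3] T [ 0.02 -0.01 -0.01] op 41.1
disc n 22582 plane slope deg [-0.27  0.22] z0 19.6 circle [614.8 168.8] 62.1 mid [614.4 168.7  19.6]
```

Request:
jog_arm --rot '[[0,0,0],[0,0,0],[0,0,0]]' --linear '[[0,0.04,0],[0,0.04,0],[0,0,0]]' --claw '[0.7,0.7,0.7]'

```text
time_s: 24.8
tool_pos: [617.4, 169.9, 105.7]
tool_rot: [0.679, 0.196, -0.196, -0.679]
wrist_force: [-1.7, 0.4, 1.1]
opening: 40.7
```

Request:
jog_arm --rot '[[0,0,0],[0,0,0],[0,0,0],[0,0,0],[0,0,0]]' --linear '[[0,0,0],[0,0,0],[0,0,0],[0,0,0],[0,0,0]]' --claw '[0.45,0.35,0.2,0.12,0.12]'

```text
time_s: 25.3
tool_pos: [617.5, 169.9, 105.4]
tool_rot: [-0.679, -0.196, 0.196, 0.679]
wrist_force: [0.8, -0.2, -0.8]
opening: 75.2
```

Request:
jog_arm --rot '[[0,0,0],[0,0,0],[0,0,0],[0,0,0],[0,0,0]]' --linear '[[0,-0.5,0],[0,-1.5,0],[0,-3,0],[0,-4,0],[0,-4,0]]' --claw '[0.12,0.12,0.12,0.12,0.12]'

```text
time_s: 25.8
tool_pos: [617.1, 169.7, 236.7]
tool_rot: [0.68, 0.196, -0.196, -0.679]
wrist_force: [0.8, 0.6, -0.7]
opening: 75.4
```

Request:
jog_arm --rot '[[0,0,0],[0,0,0],[0,0,0],[0,0,0],[0,0,0]]' --linear '[[0,-4,0],[-1,-2,-2.5],[-1.7,0,-2.5],[-1.7,0,-2.5],[-1.7,0,-2.5]]' --claw '[0.12,0.12,0.12,0.12,0.12]'

```text
time_s: 26.3
tool_pos: [618.8, 51.7, 296.1]
tool_rot: [-0.679, -0.196, 0.196, 0.679]
wrist_force: [-0.1, -0.8, -0.6]
opening: 75.4
```

Request:
jog_arm --rot '[[0,0,0],[0,0,0],[0,0,0],[0,0,0],[0,0,0]]' --linear '[[-1.7,0,-2.5],[-1.7,0,-2.5],[-1.7,0,-2.5],[0,0,0],[0,0,0]]' --claw '[0.12,0.12,0.12,0.12,0.12]'

```text
time_s: 26.8
tool_pos: [615.7, -38.6, 295.7]
tool_rot: [-0.68, -0.196, 0.195, 0.68]
wrist_force: [0.1, 0.8, -0.0]
opening: 75.4
```

Run:
```python
from h import *
st()
a=cam('top');b=cam('scene')
for c in(a,b):
    disc(c,614,168,20);P=pts(c)
    m=(c['depth']>0)&(np.hypot(P[...,0]-440,P[...,1]-246)<45)&(P[...,2]>24)&(P[...,2]<40)
    print('nut',m.sum(),np.median(P[m],0).round(1) if m.any() else '')
    m=(abs(P[...,2]-12)<4)&(abs(P[...,0]-613)<105)&(abs(P[...,1]-168)<105)&(c['depth']>0)
    m=cv2.morphologyEx(m.astype(np.uint8),cv2.MORPH_OPEN,np.ones((3,3)))>0
    print('board',cv2.minAreaRect(P[m][:,:2].astype(np.float32)))
save('fin',np.hstack([a['pixels'][60:320,80:480],b['pixels'][130:390,100:500]]))
```

```text
t 26.8 pos [615.7 -38.6 295.7] yaw 32.08 tilt [ 4.e-04  1.e-04 -1.e+00] q [ 0.25  0.27 -0.14 -0.   -1.17 -1.26] F [ 0.1  0.8 -0. ] T [ 0.05 -0.02  0.07] op 75.4Traceback (most recent call last):
  File "<stdin>", line 5, in <module>
  File "h.py", line 23, in disc
    h=cv2.convexHull(q[:,:2].astype(np.float32));c0=cv2.minEnclosingCircle(h)
                                                    ~~~~~~~~~~~~~~~~~~~~~~^^^
cv2.error: OpenCV(4.12.0) /io/opencv/modules/imgproc/src/shapedescr.cpp:201: error: (-215:Assertion failed) count >= 0 && (depth == CV_32F || depth == CV_32S) in function 'minEnclosingCircle'
```

Run:
```python
from h import *
b=cam('scene');save('fin',cv2.resize(b['pixels'][150:350,100:500],(800,400)))
disc(b,614,168,20);P=pts(b)
m=(b['depth']>0)&(np.hypot(P[...,0]-440,P[...,1]-246)<45)&(P[...,2]>24)&(P[...,2]<40)
print('nut',m.sum(),np.median(P[m],0).round(1))
m=(abs(P[...,2]-12)<3)&(abs(P[...,0]-613)<90)&(abs(P[...,1]-168)<90)&(b['depth']>0)
print('board',cv2.minAreaRect(P[m][:,:2].astype(np.float32)))
```

```text
disc n 870 plane slope deg [-0.07  0.1 ] z0 20.2 circle [615.  167.6] 63.1 mid [615.  168.   20.1]
nut 110 [442.8 244.6  30.9]
board ((615.3255615234375, 167.516845703125), (168.51858520507812, 170.41177368164062), 86.42303466796875)
```

View pics/fin.png

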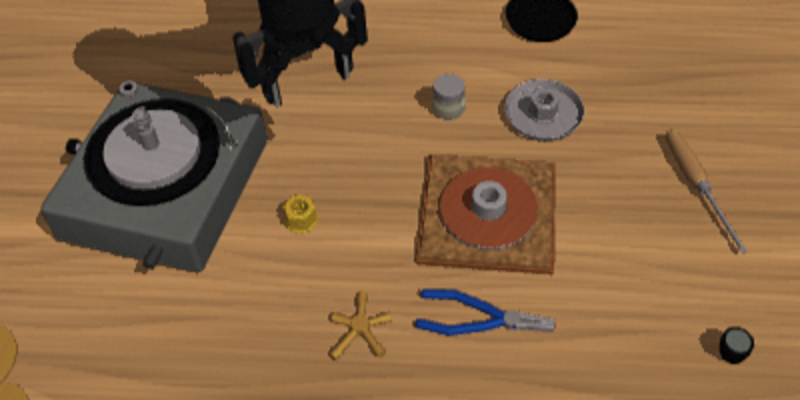

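The disc lies flat and copper up in the middle of the board at (489,205). The nut is in the dish at (545,105), and the other things are where they were.

```bash
python3 -c "
from workcell import *
print(job_done())"
```

```text
the job is handed in; nothing more can be done
None
```

The job is done and handed in at about 27 s of the 70 s allowed; the hand-in gives no verdict.

- **Nut:** I unscrewed it clockwise by 232°, lifted it straight up off the spindle and set it upright in the steel dish. The last reading put its centre within about 3 mm of the dish's centre.
- **Disc:** I lifted it off the spindle by its hub and lowered it in fine steps until it just touched the cork. In the last check it lay flat, with a slope of about 0.1°, and copper up. Its centre was at (615.0, 167.6) mm, against (615.3, 167.5) mm for the board in the same view.
- **Other things on the bench:** in the last view that I took, which was cropped, the ones it showed (the star key, pliers, screwdriver, jar and spare nut) looked as they did at the start. I did not measure their positions.

**What went less smoothly:**
- The nut met the dish floor at 18.7 N, the highest wrist force I saw.
- Gripping the hub pushed the disc about 2 mm sideways on the spindle. I corrected this before and during the lift, with side forces of about 5 N.
- The cameras disagreed by 2–3 mm on where the board's centre is.
- The final check from the top camera failed, probably because the arm was in its view, so the end position rests on the scene camera alone.

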